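# Flip the refilled shaker's stock tag

## Robot

A 7-joint arm with a two-finger parallel gripper is mounted at the origin on the work surface; the furniture and walls round the work are solid. World frame = base frame: x ahead of the robot, y to its left, z up, the work surface at z = 0. Lengths are in m, angles in rad, forces in N, time in s.
With the tool pointing down it reaches from about 0.4 to 0.85 m from the base axis. Payload 10.4 kg.
Tool frame: the origin (TCP) lies midway between the tips of the shut fingers; the grasp point (between the pads) lies 19 mm behind it (manip.hold_point_z is the distance from the TCP to the grasp point, in m); z points along the fingers, y is the line along which they close (so a half turn about z gives the same grasp; the last joint's range is limited). The gripper opens to 85 mm and grips with 20 to 120 N. Pads are 22 mm wide; open, the fingers measure 114 mm over their backs; the gripper's body (76 mm by 85 mm) begins 54 mm behind the grasp point. The pads swing forward as they close: fully open they stand 13 mm farther back than shut.
Start: joints at [-1.177, 0.332, -0.065, 1.46, 0.022, 1.35, -0.088], TCP at [0.253, 0.572, 0.231] pointing down, gripper open.
Joint ranges: [-2.6, 2.6], [-0.5, 2.12], [-1.47, 1.34], [0.16, 2.42], [-1.27, 4.41], [0.06, 2.06], [-2.6, 2.6]. Speed limits (rad/s): [2.22, 2.22, 2.79, 2.79, 3.14, 3.14, 3.14].

## Interface

Orientations are given as a unit quaternion [x, y, z, w].
In Python, from workcell import manip, eyes, job gives the robot as it stands.
- The arm moves only by the shell command python3 -m crank 'ROWS' [FORCE]. ROWS is JSON, a list that holds one entry, the list of rows, each a list of 7 numbers: the finger opening in cm, from 0 to 8.54, then the shift along the world's x, y, z in cm, then the turn, a rotation vector about the world's x, y, z in degrees. In form: [[[hand, x, y, z, ax, ay, az], ...]]. A call has 1 to 20 rows; each row shifts and turns the commanded pose from where the row before left it; what a row does not reach is not made up. A row lasts 1/8 s, in which the tool goes at most 62.5 mm and 10.7 degrees, less where a joint would pass 70% of its speed; a pose out of reach is approached as far as the arm can. A call with a gripper value outside its range is refused whole. The fingers move at their own pace and stop on an object; FORCE is the grip in N (left out, the last holds). Time passes only in rows, so rows that do not move let the fingers close. It gives the time, the measured TCP pose, the force, the opening and the grip force at its end, in the units of the state.
- manip.get_obs(): the state, without advancing time (a new reading comes with each control period).
- eyes.camera(name): name is "scene" or "top" or "wrist"; returns (picture, depth): 400x640x3 uint8, red, green, blue; 400x640 float32, m along the optical axis (not along the pixel's ray), 0 where there is no reading.
- eyes.camera_params(name): a dict with "fx", "fy", "cx", "cy" (pixels), "world_from_camera" (4x4, takes a point from camera to world coordinates); the wrist camera has in their place "hand_eye" (4x4, takes a point from camera to tool coordinates, whose origin is the TCP and whose axes are the flange's). Camera axes: x right, y down, z forward; pixel columns grow to the right and rows downward; lengths in m; the calibration is good to about 2 mm. A picture is of the moment at which its call begins: read the wrist's pose just before it. camera_params takes no time and is no camera call.
- job.hand_in(): hands the job in; it is judged then, once.
The state is a dict: "clock": time; "joint_pos": joint angles; "joint_velocities": joint speeds; "tau": joint torques, N m; "position": TCP position; "ee_rot": TCP orientation; "ft_force": force on the tool from outside, world axes, zero at the start; "torque": the same for the moment, N m; "grip_width": opening from 0.0 (shut) to 1.0 (fully open); "grasp_force": force on a finger pad.
Only numpy, scipy, OpenCV 4.12 (cv2) and the standard library are available. Lean on these libraries where they do the work, as an engineer would, in place of code of your own. Each camera call takes 0.05 s, during which the arm holds its last target. There are 200 camera calls.

## Task

Each container on the steel riser has a hinged stock tag, and all three tags stick out over its front edge, meaning 'refill me'. The short shaker with the pale domed cap has now been topped up: with a fingertip, push the tag in front of it up and over its hinge until it lies flat back on the riser showing its other face, the solid disc. Be gentle and do not pinch or grip anything; leave the other two tags sticking out and the three containers standing where they are.

Things in the scene. Friction and masses are not known exactly. Their poses are not given: they have to be found in the camera images.
- riser: Fixed steel step, 280 mm wide (y), 116 deep (x), deck 85 above the worktop. Origin: centre of footprint, on the worktop; x points from front (tags) to back, y left, z up. Containers stand at x = 26, y = 90, 0, -90 mm (left, middle, right place), behind a thin rail at x = -2, 24 mm above the deck. Deck from x = -58 to -4 is empty: a flipped tag lies there. Each place has a tag hinged on the front edge.
- shaker: Loose small shaker, pale grey domed cap, clear body, diameter 44 mm, 90 mm tall, shorter than the jars. Stands in any one of the riser's three places: its y in the riser's frame tells which. Origin: centre of its underside.
- jar_a: Loose spice jar with a dark screw cap, diameter 41 mm, 105 mm tall, in another of the places. Origin: centre of its underside.
- jar_b: Loose spice jar with a dark screw cap, diameter 41 mm, 105 mm tall, in the remaining place. Origin: centre of its underside.
- tag_left (a joint): Angle of the left tag: 0 = sticks out level to the front, ring mark up; pi/2 upright; pi = end stop, flat back on the deck, disc mark up. White plate 52 mm wide (along the hinge), 50 mm from hinge line to free edge, 3 mm thick, free edge rolled to 6 mm. The hinge is stiff (0.02 N m, about 0.5 N at the free edge): the tag stays at any angle where it is left. Starts at 0 to 0.2.
- tag_middle (a joint): Angle of the middle tag (riser y = 0); like the left one in all else.
- tag_right (a joint): Angle of the right tag (riser y = -90 mm); like the left one in all else.
- tag_left_hinge (a point): Middle of the left tag's hinge line (which runs along the riser's y at riser x = -63, y = +90 mm, 90 mm above the worktop); its axes are the riser's. At tag angle a the free edge lies 50 mm away, at (-50 cos a, 0, +50 sin a) mm in these axes. Below a tag that sticks out there is nothing down to the worktop.
- tag_middle_hinge (a point): Middle of the middle tag's hinge line (riser x = -63, y = 0, 90 mm above the worktop); else as for the left.
- tag_right_hinge (a point): Middle of the right tag's hinge line (riser x = -63, y = -90, 90 mm above the worktop); else as for the left.
Mind the look-alikes: they are no part of the job. What is shaped like the jar_b but pink is not meant.

How it is judged:
By the outcome, as a careful person would: the job done as asked, in the order asked, and still so for the second after the job is handed in, with the robot touching nothing.
It also fails if it takes over 40 s, if anything falls off the work surface, if the arm or the gripper's body presses on something with over 40 N, if the wrist force passes 120 N, or if a joint passes its speed limit or range.

## Working session

There is one attempt and no reset: what is moved stays moved. The work goes in short steps, Python scripts to look and compute and a shell command to move; the robot and the scene stay as the last step left them, time stands still between calls to the robot, and variables do not carry over. Pictures are saved under pics/ and viewed, at most 10 in all, crops included, and the job is handed in when it is done.

```bash
mkdir -p pics; cat > h.py <<'E'
import numpy as np,cv2
from workcell import manip,eyes,job
def snap(n,f):
    im,d=eyes.camera(n); cv2.imwrite(f'pics/{f}.png',im[:,:,::-1]); np.savez(f'pics/{f}.npz',im=im,d=d); return im,d
def pts(n,d):
    p=eyes.camera_params(n); v,u=np.mgrid[:d.shape[0],:d.shape[1]]
    c=np.stack([(u-p['cx'])/p['fx']*d,(v-p['cy'])/p['fy']*d,d,np.ones_like(d)],-1)
    return (c@np.array(p['world_from_camera']).T)[...,:3]
E
python3 - <<'E'
from h import *
for n in('scene','top'): snap(n,n+'0')
o=manip.get_obs();print(o['clock'],o['position'],o['ee_rot'],o['grip_width'])
E
```

```text
0.1 [0.25287313 0.57119896 0.23061009] [ 2.06857857e-01  9.78370809e-01 -6.13514003e-04 -1.02561754e-04] 0.9988058926125932
```

View pics/scene0.png

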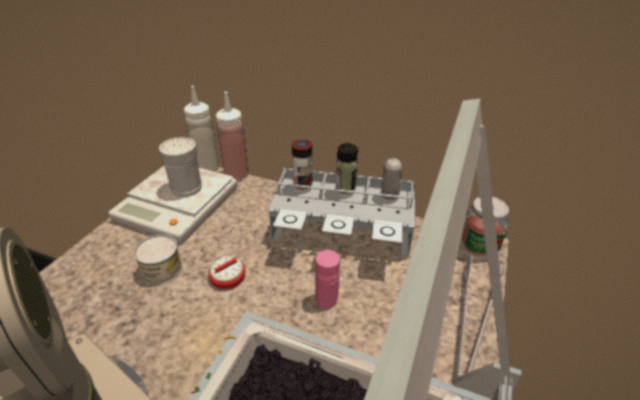

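View pics/top0.png

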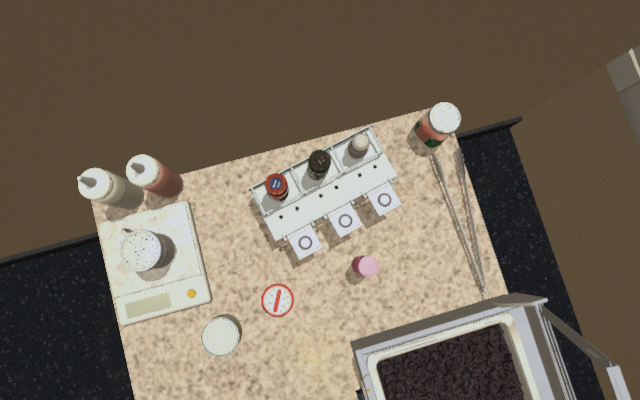

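Candidates: the shaker could be the far-right container at top px (359,145), which has a pale dome and is the shortest. The dark-capped jars are at (319,162) and (277,186), and the pink look-alike stands in front at (365,266). I choose the right place, with its tag at (383,199). Next I measure and check it in a crop.

```bash
python3 - <<'E'
from h import *
z=np.load('pics/top0.npz');im,d=z['im'],z['d'];P=pts('top',d)
hsv=cv2.cvtColor(im,cv2.COLOR_RGB2HSV)
for n,(u,v) in dict(shk=(359,145),jb=(319,160),ja=(277,184),tL=(294,232),tM=(334,212),tR=(374,190),tR2=(383,210),pink=(368,266),deckL=(275,231),deckR=(388,178)).items(): print(n,P[v,u].round(3))
# tags: white-ish, height 0.08-0.11
Z=P[...,2]; m=((hsv[...,1]<40)&(hsv[...,2]>170)&(Z>.075)&(Z<.115)).astype(np.uint8)
m[:, :250]=0;m[:,420:]=0;m[:150]=0;m[280:]=0
c,_=cv2.findContours(m,cv2.RETR_EXTERNAL,cv2.CHAIN_APPROX_NONE)
for k in c:
    if cv2.contourArea(k)>150:
        r=cv2.minAreaRect(k);mm=np.zeros_like(m);cv2.drawContours(mm,[k],-1,1,-1);q=P[(mm>0)&(d>0)]
        print(r,q.mean(0).round(4),q.std(0).round(4)); b=cv2.boxPoints(r).astype(int);print([P[y,x].round(3).tolist() for x,y in b])
pk=(abs(P[...,0]-P[266,368,0])<.04)&(abs(P[...,1]-P[266,368,1])<.04)&(Z>.09);q=P[pk];print('pinktop',q.min(0),q.max(0))
p=eyes.camera_params('top');print(p['fx'],np.array(p['world_from_camera']).round(3))
cr=cv2.resize(im[120:290,240:420],None,fx=3.3,fy=3.3,interpolation=cv2.INTER_CUBIC);cv2.imwrite('pics/crop.png',cr[:,:,::-1])
E
```

```text
shk [ 0.64  -0.132  0.173]
jb [ 0.608 -0.057  0.191]
ja [0.565 0.018 0.193]
tL [ 0.486 -0.01   0.096]
tM [ 0.524 -0.09   0.092]
tR [ 0.568 -0.171  0.092]
tR2 [ 0.527 -0.188  0.093]
pink [ 0.418 -0.152  0.107]
deckL [0.489 0.027 0.087]
deckR [ 0.593 -0.202  0.088]
((367.0, 264.5), (17.0, 14.0), 90.0) [ 0.4213 -0.1504  0.1057] [0.009  0.0072 0.0014]
[[0.437, -0.143, 0.063], [0.436, -0.183, 0.002], [0.404, -0.163, 0.107], [0.404, -0.138, 0.095]]
((260.6330261230469, 198.110107421875), (34.67331314086914, 17.43243980407715), 73.30075073242188) [0.5583 0.0566 0.0953] [0.0176 0.009  0.0122]
[[0.597, 0.093, 0.003], [0.589, 0.047, 0.109], [0.527, 0.031, 0.084], [0.525, 0.071, -0.001]]
((328.3101806640625, 193.7504119873047), (87.06624603271484, 138.0635223388672), 61.33604049682617) [ 0.5512 -0.0878  0.0895] [0.0496 0.0692 0.0072]
[[0.589, 0.095, 0.0], [0.808, -0.219, -0.222], [0.562, -0.265, 0.003], [0.42, 0.004, 0.001]]
pinktop [ 0.3985329  -0.17168777  0.09050013] [ 0.43879533 -0.13193042  0.10982732]
427.6908005339287 [[-0.016 -0.99   0.138  0.442]
 [-0.999  0.011 -0.038 -0.018]
 [ 0.036 -0.138 -0.99   0.936]
 [ 0.     0.     0.     1.   ]]
```

View pics/crop.png

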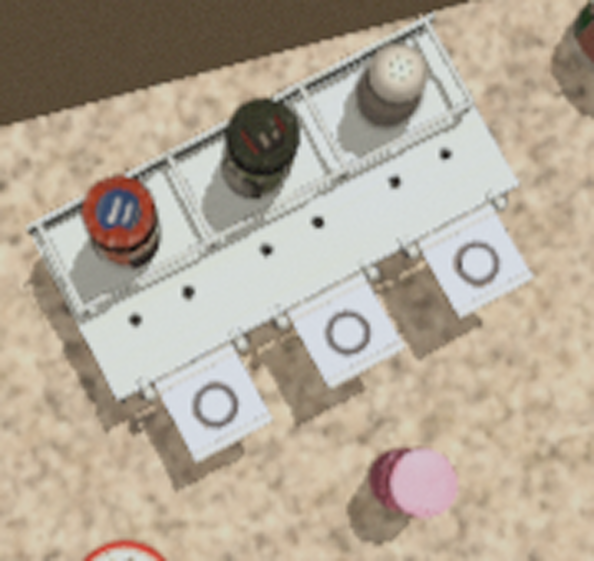

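The crop confirms it: the domed shaker is in the right place, all three tags stick out with the ring up, and the right tag is at about top px (385,199). Next I fit the right tag's geometry and check obstacle heights on the way.

```bash
python3 - <<'E'
from h import *
z=np.load('pics/top0.npz');im,d=z['im'].astype(int),z['d'];P=pts('top',d)
cam=eyes.camera_params('top');T=np.array(cam['world_from_camera'])
def ray(u,v,h):
    r=T[:3,:3]@[(u-cam['cx'])/cam['fx'],(v-cam['cy'])/cam['fy'],1];return T[:3,3]+r*(h-T[2,3])/r[2]
# tags bluish-white
m=((im[...,2]-im[...,0]>5)&(im[...,2]>170)).astype(np.uint8);m[:170]=0;m[270:]=0;m[:,:270]=0;m[:,415:]=0
m=cv2.morphologyEx(m,cv2.MORPH_CLOSE,np.ones((5,5)));m=cv2.morphologyEx(m,cv2.MORPH_OPEN,np.ones((5,5)))
C=[]
for k in cv2.findContours(m,cv2.RETR_EXTERNAL,cv2.CHAIN_APPROX_NONE)[0]:
    if cv2.contourArea(k)<200: continue
    r=cv2.minAreaRect(k);mm=np.zeros_like(m);cv2.drawContours(mm,[k],-1,1,-1);q=P[(mm>0)&(d>0)]
    w=ray(*r[0],np.median(q[:,2]));C.append(w);print(np.round(r[0],1),np.round(r[1],1),round(r[2],1),w.round(4));print([ray(*b,.093)[:2].round(3).tolist() for b in cv2.boxPoints(r)])
C=np.array(sorted(C,key=lambda c:c[0]))
y=C[0]-C[-1];y[2]=0;print('sep',np.linalg.norm(y)/2);y/=np.linalg.norm(y);x=np.array([y[1],-y[0],0]);print('rx',x,'ry',y,'yaw',np.degrees(np.arctan2(x[1],x[0])))
# max height map on 5cm grid
ok=(d>0);Q=P[ok]
for n in('scene',):
    zz=np.load('pics/scene0.npz');Q=np.vstack([Q,pts('scene',zz['d'])[zz['d']>0]])
X=np.arange(.1,.75,.05);Y=np.arange(.6,-.56,-.05)
print('     ',' '.join(f'{a*100:3.0f}' for a in Y))
for a in X: print(f'{a:.2f}',' '.join('%3d'%(max([0,*(Q[(abs(Q[:,0]-a)<.025)&(abs(Q[:,1]-b)<.025)][:,2]*100)])) for b in Y))
E
```

```text
[303.6 240.2] [27.7 25.9] 63.4 [ 0.4695 -0.029   0.0946]
[[0.483, 0.006], [0.505, -0.04], [0.456, -0.064], [0.434, -0.018]]
[343.9 218.8] [26.4 25.9] 63.4 [ 0.5104 -0.1091  0.0952]
[[0.523, -0.075], [0.546, -0.122], [0.498, -0.144], [0.476, -0.097]]
[383.2 198.2] [25.6 24.4] 60.3 [ 0.5507 -0.1891  0.0936]
[[0.561, -0.156], [0.586, -0.199], [0.54, -0.223], [0.517, -0.179]]
sep 0.0897973582457971
rx [0.89192485 0.45218365 0.        ] ry [-0.45218365  0.89192485  0.        ] yaw 26.883871282887746
       60  55  50  45  40  35  30  25  20  15  10   5  -0  -5 -10 -15 -20 -25 -30 -35 -40 -45 -50 -55
0.10   0   0   0   0   0   0   0   0   0   0   1  29  32   1   0  10   0   0   0   0  47   0   0   0
0.15   0   0   0   0   0   0   0   0   0   0   0   0   0   0   0  11  11  10  10  10  47  11  13   0
0.20   0   0   0   0   0   0   0   0   0   0   0   0   0   0   0  11  10  10  11  47  47  18  18   0
0.25   0   0   0   0   0   0   0   0   0   6   6   0   0   0  10  11  11  11  11  47  47  18  18   0
0.30   0   0   0   0   0   3   3   3   5   6   6   3   3   0   0  10  10  11  11  47  45  27   0   0
0.35   0   0   0   0   0   4   4   3   3   3   0   3   3   0   0   0   0   0   0  41  40  24   0   0
0.40   0   0   0   0   0   4  15  15   4   3   0   2   2   0   0  10   0   0   0   0   2   0   0   0
0.45   0   0   0   0   4   4  15  15   4   0   0   8   9  10  10  10   0   0   0   1   2   0   0   0
0.50   0   0   0   0   4   4  15  15   4   0   0  11   9   9  10  10   9   0   0   2   2   0   0   0
0.55  33   0   0   0   0  22  17  17   4   0  11  19  19  11   9   9   9   0   0   2   2   0   0   0
0.60  36  37  37  38  36  22  17  22   0   0   0  19  19  19  19  12   9   0   0   3   3   0   0   0
0.65   0   0   0  38  38  44  52  53   0   0   0   0  10  19  17  17  11   0   8   7   4   0   0   0
0.70   0   0   0   0   0   0  39  55  54  52  50  41   0   0  11  11   8   0  11  11   0   0   0   0
```

```bash
python3 -m crank '[[[0,1.5,-3.1,0.6,0,0,3],[0,1.5,-3.1,0.6,0,0,3],[0,1.5,-3.1,0.6,0,0,3],[0,1.5,-3.1,0.6,0,0,3],[0,1.5,-3.1,0.6,0,0,3],[0,1.5,-3.1,0.6,0,0,3],[0,1.5,-3.1,0.6,0,0,3],[0,1.5,-3.1,0.6,0,0,3],[0,1.5,-3.1,0.6,0,0,3],[0,1.5,-3.1,0.6,0,0,3],[0,1.5,-3.1,0.6,0,0,3],[0,1.5,-3.1,0,0,0,1],[0,0,-3,0,0,0,0],[0,0,-3,0,0,0,0],[0,0,-3,0,0,0,0],[0,0,-3,0,0,0,0]]]' 20; python3 -c "
from h import *
from scipy.spatial.transform import Rotation as R
o=manip.get_obs();print(o['joint_pos'],o['position']);print(R.from_quat(o['ee_rot']).as_matrix().round(3))"
```

```text
clock: 2.1
position: [0.4327, 0.0785, 0.2971]
ee_rot: [-0.088, 0.996, 0.0, -0.0]
ft_force: [0.2, 0.5, 0.6]
grip_width: -0.002
grasp_force: 0.0
[-0.62678936 -0.13375735  0.31256215  1.82433861  0.04119187  1.44518008
  1.42541236] [0.43272966 0.07847478 0.2970889 ]
[[-0.984 -0.176 -0.   ]
 [-0.176  0.984 -0.   ]
 [ 0.     0.    -1.   ]]
```

```bash
python3 -m crank '[[[0,0,-2.5,0,0.8,-4.5,0],[0,0,-2.5,0,0.8,-4.5,0],[0,0,-2.5,0,0.8,-4.5,0],[0,0,-2.5,0,0.8,-4.5,0],[0,0,-2.5,0,0.8,-4.5,0],[0,0,-2.5,0,0.8,-4.5,0],[0,0,-2.5,0,0.8,-4.5,0],[0,0,-2.5,0,0.8,-4.5,0],[0,0.4,-2.5,0,0.8,-4.5,0],[0,0.4,-2.5,0,0.8,-4.5,0],[0,0,-2.5,0,0,0,0],[0,0,-2,0,0,0,0],[0,0,0,0,0,0,0]]]'; python3 -c "
from h import *
from scipy.spatial.transform import Rotation as R
o=manip.get_obs();print(o['joint_pos'],o['position']);print(R.from_quat(o['ee_rot']).as_matrix().round(3)); snap('scene','s1')"
```

```text
clock: 3.72
position: [0.4399, -0.1959, 0.2967]
ee_rot: [-0.084, 0.929, 0.036, 0.358]
ft_force: [-0.7, 0.2, -1.5]
grip_width: 0.001
grasp_force: 0.0
[ 0.19777646 -0.43465627  0.38817414  2.20681331 -0.45952776  0.8434922
  2.57047583] [ 0.43991603 -0.19587643  0.29672961]
[[-0.729 -0.182  0.66 ]
 [-0.13   0.983  0.128]
 [-0.672  0.007 -0.74 ]]
```

View pics/s1.png

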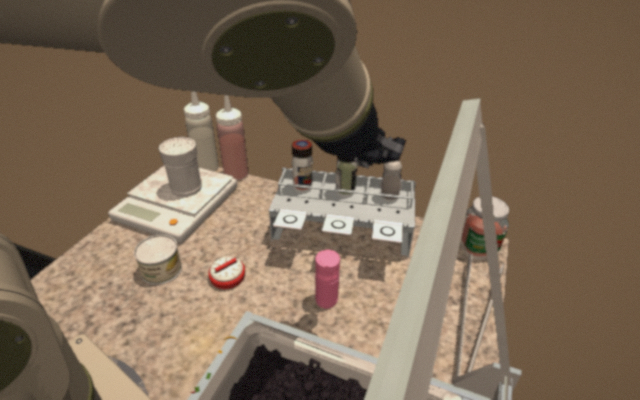

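```bash
python3 -m crank '[[[0,0.3,-0.2,0,6.6,1.3,-7.4],[0,0.3,-0.2,0,6.6,1.3,-7.4],[0,0.3,-0.2,0,6.6,1.3,-7.4],[0,0.3,-0.2,0,6.6,1.3,-7.4],[0,0.3,-0.2,0,6.6,1.3,-7.4],[0,0.3,-0.2,0,6.6,1.3,-7.4],[0,0.3,-0.2,0,6.6,1.3,-7.4],[0,0.3,-0.2,0,6.6,1.3,-7.4],[0,0.3,-0.2,0,6.6,1.3,-7.4],[0,0.3,-0.2,0,6.6,1.3,-7.4],[0,0.3,-0.2,0,6.6,1.3,-7.4],[0,0.3,-0.2,0,6.6,1.3,-7.4],[0,0.3,-0.2,0,6.6,1.3,-7.4],[0,0.3,-0.2,0,6.6,1.3,-7.4],[0,0.4,-0.2,0,6.6,1.3,-7.4],[0,0.4,0,0,6.6,1.3,-7.4],[0,0.3,0,0,6.6,1.3,-7.4],[0,0.3,0,0,6.6,1.3,-7.4],[0,0,0,0,0,0,0]]]'; python3 -c "
from h import *
from scipy.spatial.transform import Rotation as R
o=manip.get_obs();print(o['joint_pos'],o['position']);print(R.from_quat(o['ee_rot']).as_matrix().round(3))"
```

```text
clock: 6.15
position: [0.4962, -0.224, 0.2966]
ee_rot: [0.929, 0.087, 0.359, -0.038]
ft_force: [-0.1, 0.1, -0.3]
grip_width: -0.003
grasp_force: 0.0
[ 0.67189914 -0.19798473 -0.00588613  2.07428914 -0.72935455  0.87851655
 -0.35103153] [ 0.49616686 -0.22401075  0.29655115]
[[ 0.728  0.188  0.659]
 [ 0.133 -0.982  0.133]
 [ 0.673 -0.009 -0.74 ]]
```

```bash
python3 -m crank '[[[0,0,0,-2.5,0,0,0],[0,0,0,-3,0,0,0],[0,0,0,-3,0,0,0],[0,0,0,-3,0,0,0],[0,0,0,-3,0,0,0],[0,0,0,-3,0,0,0],[0,0,0,-3,0,0,0],[0,0,-0.2,-1.5,0,0,0],[0,0,0,-1,0,0,0],[0,0,0,0,0,0,0]]]'; python3 -c "
from h import *
a,_=snap('wrist','w2');b,_=snap('scene','s2')
o=manip.get_obs();print(o['joint_pos'])
b=cv2.resize(b[130:330,230:450],None,fx=2.7,fy=2.7,interpolation=2);cv2.imwrite('pics/m2.png',b[:,:,::-1])"
```

```text
clock: 7.4
position: [0.495, -0.2276, 0.0674]
ee_rot: [0.929, 0.086, 0.358, -0.038]
ft_force: [-0.2, -0.9, 0.3]
grip_width: -0.001
grasp_force: 0.0
[ 0.95951333  0.17295765 -0.29688052  2.28320215 -1.25918942  0.51999276
  0.37533696]
```

View pics/w2.png

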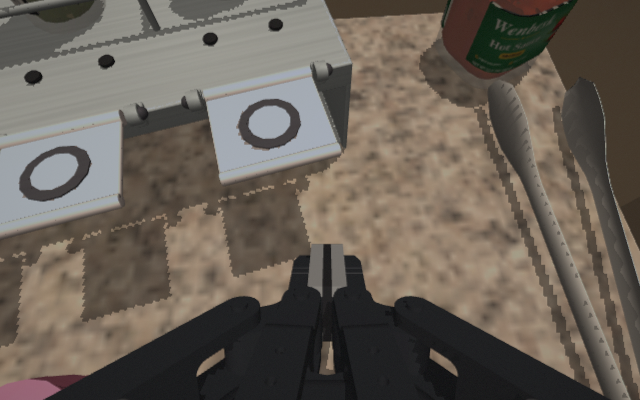

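View pics/m2.png

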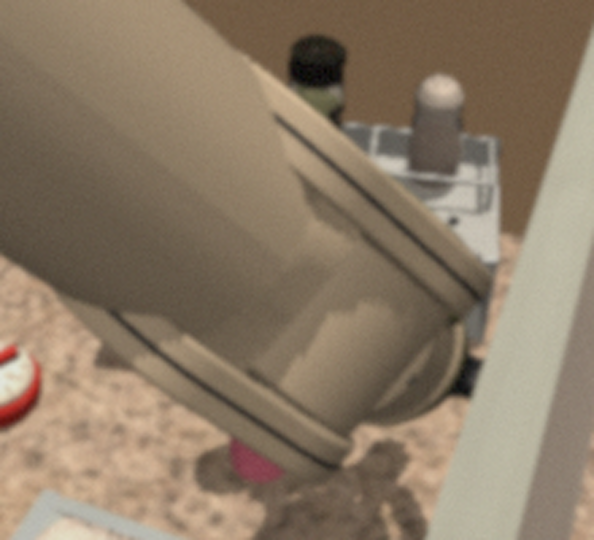

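The wrist view shows the right tag, ring up, at about (270,120), with its free edge running from (220,180) to (340,150). The shut fingertips are at (327,250) and the pink jar is clear at lower left. In the scene crop the arm hides the tags. I refine the tag pose from this near view.

```bash
cat >> h.py <<'E'
from scipy.spatial.transform import Rotation as R
def wpts(d,o):
    p=eyes.camera_params('wrist'); v,u=np.mgrid[:400,:640]
    c=np.stack([(u-p['cx'])/p['fx']*d,(v-p['cy'])/p['fy']*d,d,np.ones_like(d)],-1)@np.array(p['hand_eye']).T
    return c[...,:3]@R.from_quat(o['ee_rot']).as_matrix().T+o['position']
rx=np.array([.892,.452,0]);ry=np.array([-.452,.892,0])
E
python3 - <<'E'
from h import *
d=np.load('pics/w2.npz')['d'];o=manip.get_obs();P=wpts(d,o);tip=o['position']
B=np.array([.5766,-.1851,.09])
print('tip',(tip-B)@rx,(tip-B)@ry,tip[2]-.09)
for n,(u,v) in dict(hl=(210,95),hr=(312,72),fl=(224,172),fr=(333,147),deck=(250,50),deck2=(150,70),tip=(327,250)).items():
    q=P[v,u];print(n,q.round(4),((q-B)@np.c_[rx,ry,[0,0,1]]).round(4))
E
```

```text
tip -0.09153356295105337 -0.0014622138283572517 -0.021846916100303787
hl [ 0.557  -0.1624  0.0948] [-0.0072  0.0291  0.0048]
hr [ 0.5871 -0.204   0.0864] [ 0.0008 -0.0216 -0.0036]
fl [ 0.5187 -0.1816  0.0958] [-0.05    0.0292  0.0058]
fr [ 0.5388 -0.2235  0.0957] [-0.051  -0.0172  0.0057]
deck [ 0.5967 -0.1685  0.086 ] [ 0.0254  0.0058 -0.004 ]
deck2 [ 0.5742 -0.1213  0.0856] [ 0.0267  0.058  -0.0044]
tip [ 0.4979 -0.2286  0.0825] [-0.0899 -0.0032 -0.0075]
```

```bash
python3 -m crank '[[[0,0.8,0.4,0,0,0,0],[0,0.8,0.4,0,0,0,0],[0,0.8,0.4,0,0,0,0],[0,0.8,0.4,0,0,0,0],[0,0.1,0.05,0.5,0,0,0],[0,0.1,0.05,0.6,0,0,0],[0,0.13,0.07,0.5,0,0,0],[0,0.13,0.07,0.5,0,0,0],[0,0.13,0.07,0.5,0,0,0],[0,0.27,0.14,0.43,0,0,0],[0,0.27,0.14,0.43,0,0,0],[0,0,0,0,0,0,0]]]'; python3 -c "
from h import *
o=manip.get_obs();a,d=snap('wrist','w3');t=o['position']-np.array([.5766,-.1851,.09])
print(o['joint_pos'],t@rx,t@ry,t[2])
print(R.from_quat(o['ee_rot']).as_matrix()[:,2])"
```

```text
clock: 9.0
position: [0.5396, -0.2052, 0.103]
ee_rot: [0.929, 0.086, 0.359, -0.038]
ft_force: [0.2, 0.6, 0.8]
grip_width: -0.003
grasp_force: 0.0
[ 0.92023382  0.13855421 -0.37155371  2.22163802 -1.13593159  0.48211747
  0.13789265] -0.0420817842156183 -0.0011538923876686063 0.012983790864174269
[ 0.65958308  0.13193499 -0.73996171]
```

View pics/w3.png

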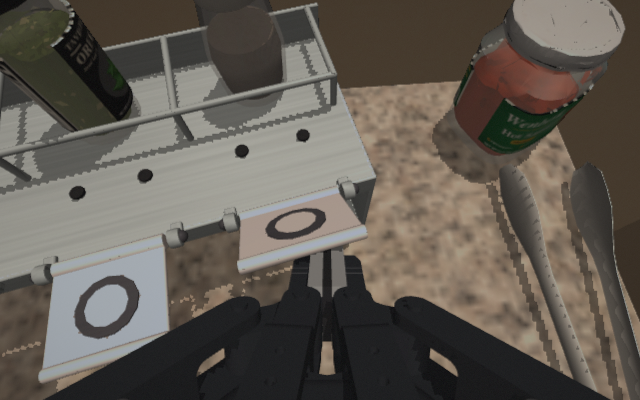

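The tag is at about 35°, standing up over the fingertips at about (300,230), and the middle tag is untouched. I continue the arc past vertical.

```bash
python3 -m crank '[[[0,0.22,0.11,0.4,0,0,0],[0,0.22,0.11,0.4,0,0,0],[0,0.42,0.21,0.3,0,0,0],[0,0.42,0.21,0.3,0,0,0],[0,0.42,0.21,0.3,0,0,0],[0,0.4,0.2,0.1,0,0,0],[0,0.4,0.2,0.1,0,0,0],[0,0.4,0.2,0.1,0,0,0],[0,0.42,0.21,-0.07,0,0,0],[0,0.42,0.21,-0.07,0,0,0],[0,0.42,0.21,-0.07,0,0,0],[0,0.36,0.18,-0.2,0,0,0],[0,0.36,0.18,-0.2,0,0,0],[0,0.36,0.18,-0.2,0,0,0],[0,0,0,0,0,0,0]]]'; python3 -c "
from h import *
o=manip.get_obs();a,d=snap('wrist','w4');t=o['position']-np.array([.5766,-.1851,.09])
print(o['joint_pos'],t@rx,t@ry,t[2])"
```

```text
clock: 10.92
position: [0.5917, -0.1787, 0.1142]
ee_rot: [0.929, 0.086, 0.358, -0.038]
ft_force: [-1.2, -0.2, 0.4]
grip_width: -0.002
grasp_force: 0.0
[ 0.82575472  0.17641106 -0.40149134  2.1485174  -1.04668245  0.40780122
 -0.03939788] 0.016356070571114933 -0.0011211161153450416 0.02417170775185218
```

View pics/w4.png

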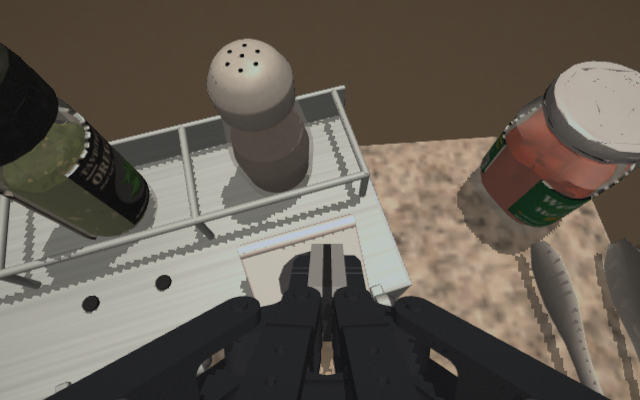

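The tag is past vertical, lying back ahead of the fingertips with its free edge at about (300,235), and the shaker is untouched. Next I press it down.

```bash
python3 -m crank '[[[0,0.41,0.21,-0.32,0,0,0],[0,0.47,0.24,-0.17,0,0,0],[0,0.29,0.14,-0.21,0,0,0],[0,0.29,0.14,-0.21,0,0,0],[0,0.16,0.08,-0.22,0,0,0],[0,0.16,0.08,-0.22,0,0,0],[0,0.16,0.08,-0.22,0,0,0],[0,0,0,-0.1,0,0,0],[0,0,0,0,0,0,0]]]'; python3 -c "
from h import *
o=manip.get_obs();t=o['position']-np.array([.5766,-.1851,.09]);print(t@rx,t@ry,t[2])"
```

```text
clock: 12.1
position: [0.6109, -0.1694, 0.0976]
ee_rot: [0.929, 0.086, 0.358, -0.038]
ft_force: [-0.4, 0.2, -0.1]
grip_width: 0.001
grasp_force: 0.0
0.03767365570987923 -0.0014563438882291614 0.007567860724826306
```

```bash
python3 -m crank '[[[0,0,0,-0.1,0,0,0],[0,0,0,-0.1,0,0,0],[0,0,0,0,0,0,0]]]'; python3 -m crank '[[[0,0,0,-0.1,0,0,0],[0,0,0,0,0,0,0]]]'
```

```text
clock: 12.48
position: [0.6114, -0.1695, 0.0967]
ee_rot: [0.929, 0.086, 0.359, -0.038]
ft_force: [-6.5, -0.0, 9.7]
grip_width: -0.001
grasp_force: 5.1
clock: 12.72
position: [0.6118, -0.1697, 0.0966]
ee_rot: [0.928, 0.086, 0.36, -0.038]
ft_force: [-9.7, 1.2, 16.0]
grip_width: -0.003
grasp_force: 8.3
```

The tag is firmly at its stop, so I lift off and back away along the way I came in, then look.

```bash
python3 -m crank '[[[0,0,0,0.4,0,0,0],[0,-0.2,-0.1,1,0,0,0],[0,-0.4,-0.2,2,0,0,0],[0,-0.5,-0.2,2.5,0,0,0],[0,-1,-0.5,2.5,0,0,0],[0,-1,-0.5,2.5,0,0,0],[0,-1,-0.5,2,0,0,0],[0,-1,-0.5,1,0,0,0],[0,-1,-0.5,0,0,0,0],[0,0,0,0,0,0,0]]]'; python3 -c "
from h import *
o=manip.get_obs();im,d=snap('wrist','w5');P=wpts(d,o);B=np.array([.5766,-.1851,.09]);q=(P-B)@np.c_[rx,ry,[0,0,1]]
for s in(10,20,30,40,48):
  m=(d>0)&(abs(q[...,0]-s/1e3)<.003)&(abs(q[...,1]-.007)<.02)&(q[...,2]<.05);print(s,m.sum(),np.median(q[m][:,2]) if m.any() else None)"
```

```text
clock: 13.98
position: [0.549, -0.1999, 0.2325]
ee_rot: [0.929, 0.085, 0.358, -0.038]
ft_force: [-0.1, 0.4, -0.4]
grip_width: 0.003
grasp_force: 0.0
10 80 0.0017761966166955911
20 229 0.0023553551960318053
30 305 0.0022872168053643116
40 322 0.0023691296714840326
48 186 -0.0046828082132045895
```

View pics/w5.png

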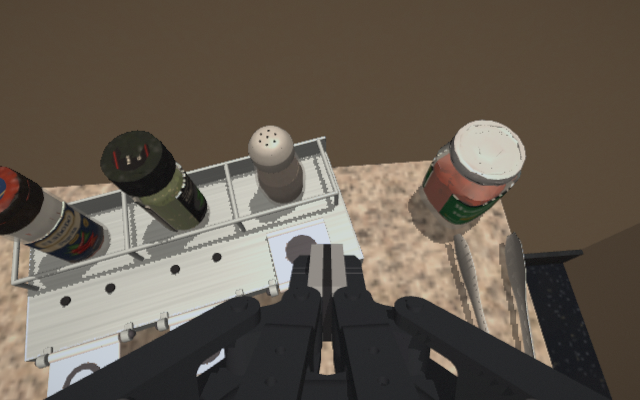

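The right tag lies flat with its solid disc showing at (300,247) and a level surface at the hinge height. The left and middle tags still stick out with the ring up, all three containers are standing, and the robot is touching nothing.

```bash
python3 -c "
from workcell import job
print(job.hand_in())"
```

```text
the job is handed in; nothing more can be done
None
```

The right-hand tag, in front of the pale-domed shaker, now lies flat on the riser with its solid disc up; the left and middle tags still stick out, all three containers are standing in their places, and the job was handed in at about 14 s.

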